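# Switch off the stirrer that was left running

### The job

One of the four identical keys on the stirring stand's control box has been left latched down. Feel for it with light taps, then press that key right down with a fingertip and let go so that it springs up and all four keys stand up alike. While looking for it do not push any free key right down, and leave the things lying on and around the box where they are: nothing is to be picked up.

Things in the scene. Friction and masses are not known exactly. Their poses are not given: they have to be found in the camera images.
- box: Grey control box, fixed to the counter, 150 mm deep (its x), 250 mm wide (its y), deck 50 mm above the counter. Origin: centre of its underside; z up, x away from its front, y to its left. Keys in a row along y at x = -35 mm and y = +75, +25, -25, -75 mm (key1 to key4). One of them, any, is latched down at the start. A free key's flat top is 64 mm above the counter, the latched one's 60 mm.
- key1_top (a point): Centre of the top face of white key 1 (left end, +y) of four identical ones, cap 32 x 32 mm; rides with the key, straight down: 0 to 9 mm (bottom stop). Spring: 1.5 N starts a free key, 0.5 N more per mm. The latched key is met 4 mm lower and needs 3 N to start. Pushed over 8 mm down (6 N at the stop) and let go, it springs up and stays up; a free key just gives and comes back.
- key2_top (a point): Centre of the top face of white key 2 (second from the left) of four identical ones, cap 32 x 32 mm; rides with the key, straight down: 0 to 9 mm (bottom stop). Spring: 1.5 N starts a free key, 0.5 N more per mm. The latched key is met 4 mm lower and needs 3 N to start. Pushed over 8 mm down (6 N at the stop) and let go, it springs up and stays up; a free key just gives and comes back.
- key3_top (a point): Centre of the top face of white key 3 (third from the left) of four identical ones, cap 32 x 32 mm; rides with the key, straight down: 0 to 9 mm (bottom stop). Spring: 1.5 N starts a free key, 0.5 N more per mm. The latched key is met 4 mm lower and needs 3 N to start. Pushed over 8 mm down (6 N at the stop) and let go, it springs up and stays up; a free key just gives and comes back.
- key4_top (a point): Centre of the top face of white key 4 (right end, -y) of four identical ones, cap 32 x 32 mm; rides with the key, straight down: 0 to 9 mm (bottom stop). Spring: 1.5 N starts a free key, 0.5 N more per mm. The latched key is met 4 mm lower and needs 3 N to start. Pushed over 8 mm down (6 N at the stop) and let go, it springs up and stays up; a free key just gives and comes back.
- tin: Small steel paint tin, diameter 76, height 85 mm, standing on the counter just left of the box (+y); bystander. Origin: centre of its underside.
- bottle: Clear solvent bottle with yellow cap, diameter 54, height 110 mm, standing on the counter right of the box (-y); bystander. Origin: centre of its underside.
- jar: Amber glass jar with white lid, diameter 48, height 50 mm, standing in front of the box (robot side); bystander. Origin: centre of its underside.
- tape: Cardboard roll core, a ring of diameter 72, height 25 mm, lying on the rear of the box's deck; bystander. Origin: centre of its underside.
- knife: Filling knife, 150 mm long, lying across the rear of the box's deck behind the keys, its top 20 mm above the deck; bystander. Origin near its middle, underneath.
- brush: Paint brush, 180 mm long, lying on the counter in front of the box; bystander. Origin near its middle, underneath.
- carton: Cardboard carton 50 x 70 x 45 mm standing on the counter behind the box; bystander. Origin: centre of its underside.

How it is judged:
By the outcome, as a careful person would: the job done as asked, in the order asked, and still so for the second after the job is handed in, with the robot touching nothing.
It also fails if it takes over 42 s, if anything falls off the work surface, if the arm or the gripper's body presses on something with over 40 N, if the wrist force passes 120 N, or if a joint passes its speed limit or range.

### The arm

A 6-joint arm with a two-finger parallel gripper is mounted at the origin on the work surface. World frame = base frame: x ahead of the robot, y to its left, z up, the work surface at z = 0. Lengths are in mm, angles in rad, forces in N, time in s.
With the tool pointing down it reaches from about 375 to 925 mm from the base axis. Payload 5.7 kg.
Tool frame: the origin (TCP) lies at the very end of the fingers, on their centre line; the grasp point (between the pads) lies 19 mm behind it; y points along the fingers, x is the direction in which the jaws open and shut, and the axes are right-handed (so a half turn about y gives the same grasp; the last joint's range is limited). The gripper opens to 88 mm and grips with 3 to 60 N. Pads are 20 mm wide; open, the fingers measure 115 mm over their backs; the gripper's body (75 mm by 178 mm) begins 61 mm behind the grasp point.
Start: joints at [-1.395, 0.359, 1.51, -0, 1.272, -0.115], TCP at [172.016, -574.777, 194.323] pointing down, gripper open.
Joint ranges: [-2.97, 2.97], [-1.01, 2.36], [0.21, 2.38], [-0.96, 4.11], [0.2, 2.71], [-2.98, 2.98]. Speed limits (rad/s): [2.39, 2.39, 3.14, 3.14, 3.14, 3.14].

### API

Orientations are given as a 3x3 rotation matrix whose columns are the frame's x, y, z axes.
In Python, from cell import ctrl, inverse_kinematics, imaging gives the robot as it stands. The module is installed in compiled form; this text tells all that it offers. Calls block until the motion is done:
- ctrl.movep(position, orientation): joint-space move of the TCP to a pose.
- ctrl.servo_line(position, speed=150, frame=None, threshold=None): straight line of the TCP; frame=None keeps the orientation; speed is the mean speed in mm/s. With threshold (N) it stops when the force on the tool has changed by that much, and returns True; else False.
- ctrl.goto_joints(angles): joint-space move.
- ctrl.command_gripper(opening, newtons=None): opening from 0.0 (shut) to 1.0 (fully open); newtons is the grip in N (None keeps the last); returns when the fingers have stopped.
- ctrl.hold(seconds).
- inverse_kinematics(position, orientation): joint angles nearest the present ones, or None.
- imaging.camera(name): name is "side" or "top" or "wrist"; returns a dict with "frame" (400x640x3 uint8, blue, green, red), "intrinsics" (3x3 intrinsics, pixels), "position" and "attitude" of the camera in the world; the wrist camera has in their place "T_tool_cam" (4x4, takes a point from camera to tool coordinates, whose origin is the TCP and whose axes are the tool frame's). Camera axes: x right, y up, looking along -z (the intrinsics and any distortion apply to the point x, -y, -z); pixel columns grow to the right and rows downward; lengths in mm; the calibration is good to about 2 mm. A picture is of the moment at which its call begins: read the wrist's pose just before it. There is no depth.
A pose or a line that the arm cannot do raises ctrl.PlanningError and nothing moves.
- ctrl.sign_off(): hands the job in, once; it reports no verdict.
Readings, each from a call of its own:
- ctrl.read_time_s(): time.
- ctrl.read_q(): joint angles.
- ctrl.read_joint_velocities(): joint speeds.
- ctrl.read_tau(): joint torques, N m.
- ctrl.read_position(): TCP position.
- ctrl.read_ee_rot(): TCP orientation.
- ctrl.read_force(): force on the tool from outside, world axes, zero at the start.
- ctrl.read_moment(): the same for the moment, N m.
- ctrl.read_opening(): opening from 0.0 (shut) to 1.0 (fully open).
Only numpy, scipy, OpenCV 4.12 (cv2) and the standard library are available. Lean on these libraries where they do the work, as an engineer would, in place of code of your own. Each camera call takes 0.05 s, during which the arm holds its last target.

## Working session

There is one attempt and no reset: what is moved stays moved. The work goes in short steps, each a Python script; the robot and the scene stay as the last script left them, time stands still between calls to the robot, and variables do not carry over. Pictures are saved under pics/ and viewed, and the job is handed in when it is done.

```bash
mkdir -p pics
python3 - <<'E'
from cell import ctrl, imaging
import cv2, numpy as np
for n in("top","side"):
    c=imaging.camera(n); cv2.imwrite(f"pics/{n}0.png",c["frame"])
    print(n,{k:np.round(v,3).tolist() if not isinstance(v,str) else v for k,v in c.items() if k!="frame"})
print(ctrl.read_time_s(),ctrl.read_position(),ctrl.read_ee_rot(),ctrl.read_force())
E
```

```text
top {'intrinsics': [[488.677, 0.0, 319.93], [0.0, 488.677, 190.647], [0.0, 0.0, 1.0]], 'position': [416.687, 64.536, 1075.36], 'attitude': [[-0.005, 0.988, -0.156], [-1.0, -0.004, 0.008], [0.007, 0.156, 0.988]]}
side {'intrinsics': [[383.053, 0.0, 320.478], [0.0, 383.053, 199.487], [0.0, 0.0, 1.0]], 'position': [293.242, 471.093, 679.25], 'attitude': [[-0.853, 0.402, -0.333], [-0.522, -0.65, 0.552], [0.006, 0.644, 0.765]]}
0.1 [ 171.88708477 -574.12580682  193.58874052] [[ 2.86681167e-01 -3.10696652e-04  9.58025998e-01]
 [-9.58024535e-01  1.68436666e-03  2.86681276e-01]
 [-1.70273797e-03 -9.99998533e-01  1.85221185e-04]] [ 1.12829395  0.09350144 -0.79636686]
```

View pics/top0.png

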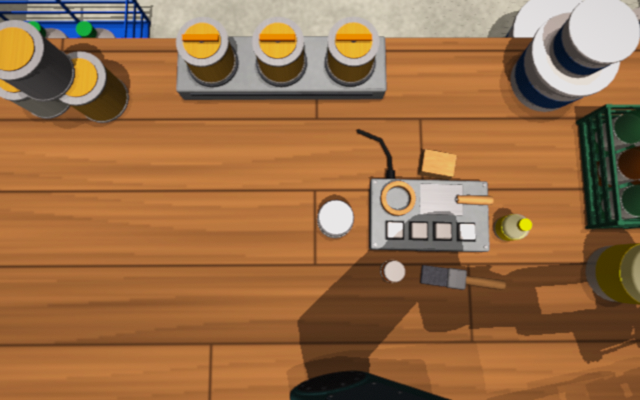

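View pics/side0.png

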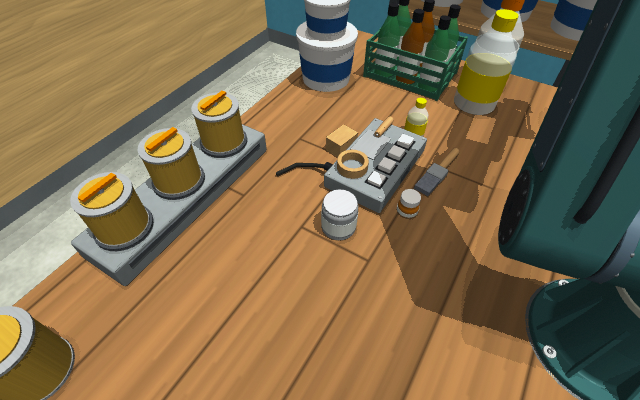

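The top view shows the box at px (370–488, 178–250), with keys near (395,230), (419,231), (443,231) and (467,232). The tape and knife lie behind the keys, and the jar and brush in front. The side view also shows the keys, at about (376,178) to (405,141). Next I'll measure the keys in both views.

```bash
cat > h.py <<'E'
import numpy as np, cv2
def ray(c,uv):
    K=c["intrinsics"];R=np.array(c["attitude"])
    d=np.array([(uv[0]-K[0,2])/K[0,0],-(uv[1]-K[1,2])/K[1,1],-1.0])
    return np.array(c["position"]),R@d
def onz(c,uv,z):
    p,d=ray(c,uv); return p+d*(z-p[2])/d[2]
def proj(c,P):
    q=np.array(c["attitude"]).T@(np.array(P)-c["position"]); K=c["intrinsics"]
    return np.array([K[0,2]+K[0,0]*q[0]/-q[2],K[1,2]+K[1,1]*q[1]/q[2]])
def tri(c1,u1,c2,u2):
    p,d=ray(c1,u1);q,e=ray(c2,u2)
    s=np.linalg.lstsq(np.c_[d,-e],q-p,rcond=None)[0]
    a=p+d*s[0];b=q+e*s[1];return (a+b)/2,np.linalg.norm(a-b)
E
python3 - <<'E'
from cell import imaging
from h import *
t=imaging.camera("top");s=imaging.camera("side")
a=t["frame"][165:260,360:500];b=s["frame"][110:215,310:440]
cv2.imwrite("pics/t1.png",cv2.resize(a,None,fx=5,fy=5,interpolation=0))
cv2.imwrite("pics/s1.png",cv2.resize(b,None,fx=5,fy=5,interpolation=0))
for n,c,(x0,y0,x1,y1) in(("top",t,(375,212,485,246)),("side",s,(360,130,418,192))):
    f=c["frame"][y0:y1,x0:x1]; hsv=cv2.cvtColor(f,cv2.COLOR_BGR2HSV)
    for th in (150,175,200):
        m=((hsv[...,2]>th)&(hsv[...,1]<60)).astype(np.uint8)
        k,_,st,ce=cv2.connectedComponentsWithStats(m,connectivity=4)
        for i in range(1,k):
            if st[i,4]>25:
                uv=ce[i]+[x0,y0]; print(n,th,uv.round(1),st[i],onz(c,uv,64).round(1))
# box corners
for uv in((370.5,178.5),(488.5,181),(488.5,250),(370,249)): print(onz(t,uv,50).round(1))
E
```

```text
top 150 [388.4 224. ] [  0   0  59  34 539] [505.2 -85.6  64. ]
top 150 [471.7 227. ] [ 75   0  35  34 804] [ 498.3 -258.5   64. ]
top 150 [394.6 229.1] [ 13  10  15  16 214] [494.5 -98.2  64. ]
top 150 [419.2 229.9] [ 37  11  15  15 214] [ 492.7 -149.2   64. ]
top 150 [443.4 230.5] [ 61  12  15  14 198] [ 491.3 -199.2   64. ]
top 175 [387.1 224.3] [  0   0  54  34 476] [504.6 -82.8  64. ]
top 175 [470.  223.6] [ 76   0  34  27 491] [ 505.3 -255.3   64. ]
top 175 [394.6 229.3] [ 13  10  15  15 203] [494.2 -98.1  64. ]
top 175 [419.1 230. ] [ 38  11  14  15 174] [ 492.5 -148.8   64. ]
top 175 [443.1 230.6] [ 62  12  14  14 183] [ 491.1 -198.7   64. ]
top 175 [479.4 241.7] [101  26   8   8  31] [ 467.7 -272.8   64. ]
top 200 [394.3 229.1] [ 13  11  14  14 183] [494.6 -97.5  64. ]
top 200 [419.4 230.1] [ 39  12  12  13 154] [ 492.3 -149.6   64. ]
top 200 [467.5 231. ] [ 86  12  14  15 203] [ 490.  -249.4   64. ]
top 200 [443.4 230.5] [ 63  13  12  12 142] [ 491.1 -199.4   64. ]
side 150 [384.5 140.1] [  0   0  58  29 886] [ 527.1 -214.9   64. ]
side 150 [396.4 150.7] [ 29  15  16  12 112] [ 487.2 -195.6   64. ]
side 150 [386.9 163. ] [ 19  27  17  13 124] [ 488.6 -146.1   64. ]
side 150 [371.  179.3] [  0  29  26  33 399] [496.5 -81.2  64. ]
side 150 [409.5 190.2] [43 59 14  3 34] [411.8 -96.   64. ]
side 175 [382.1 140.2] [  0   0  58  29 763] [ 531.9 -211.7   64. ]
side 175 [396.2 150.6] [ 29  16  15  11 101] [ 487.5 -195.7   64. ]
side 175 [386.9 162.9] [ 19  28  17  11 110] [ 488.7 -146.4   64. ]
side 175 [371.2 179.5] [  0  29  25  33 372] [496.  -80.8  64. ]
side 175 [409.5 190.4] [43 59 14  3 28] [411.6 -95.5  64. ]
side 200 [405.5 138.5] [38  4 16 10 97] [ 486.3 -247.3   64. ]
side 200 [373.4 150.9] [ 8 12 13 17 81] [ 532.9 -166.3   64. ]
side 200 [375.2 177.6] [  8  41  14  14 111] [491.1 -90.6  64. ]
[603.9 -52.1  50. ]
[ 597.5 -304.2   50. ]
[ 451.1 -295.6   50. ]
[454.4 -47.8  50. ]
```

```bash
cat >> h.py <<'E'
C=np.array([490.,-172.7]);by=np.array([0.027,1.0]);by/=np.linalg.norm(by)
Y={1:75,2:25,3:-25,4:-75}
K={k:C+by*v for k,v in Y.items()}
R=np.array([[-by[0],0,by[1]],[-by[1],0,-by[0]],[0,-1,0]])
E
python3 - <<'E'
from cell import ctrl,imaging
from h import *
print(np.linalg.det(R))
ctrl.command_gripper(0.0,20)
ctrl.movep([*K[4],200],R)
print(ctrl.read_time_s(),ctrl.read_position().round(2),ctrl.read_opening())
ctrl.servo_line([*K[4],90],150)
ctrl.hold(.2)
print(ctrl.read_time_s(),ctrl.read_position().round(2))
for i in range(6): print(np.round(ctrl.read_force(),2)); ctrl.hold(.03)
for n in("top","side"):
    c=imaging.camera(n); f=c["frame"][165:260,360:500] if n=="top" else c["frame"][90:215,310:440]
    cv2.imwrite(f"pics/{n}2.png",cv2.resize(f,None,fx=4,fy=4,interpolation=0))
w=imaging.camera("wrist");cv2.imwrite("pics/w2.png",w["frame"])
print(w["T_tool_cam"],w["intrinsics"])
E
```

```text
1.0
3.2083 [ 487.76 -248.48  200.02] 0.006132877816795274
4.2917 [ 488.65 -248.15   90.99]
[-0.36 -0.35  0.68]
[-0.4   0.29  0.11]
[ 0.12  1.05 -0.15]
[-0.42  0.1   0.13]
[-0.53  1.34 -0.04]
[-0.19  0.23  1.12]
[[ 9.99999918e-01  3.39026591e-04  2.20510331e-04  1.04826554e+00]
 [ 1.24681429e-04  2.60246821e-01 -9.65542115e-01 -1.90444605e+02]
 [-3.84731565e-04  9.65542064e-01  2.60246758e-01  7.09767182e+01]
 [ 0.00000000e+00  0.00000000e+00  0.00000000e+00  1.00000000e+00]] [[355.06874932   0.         318.47771141]
 [  0.         355.06874932 201.39502005]
 [  0.           0.           1.        ]]
```

View pics/w2.png

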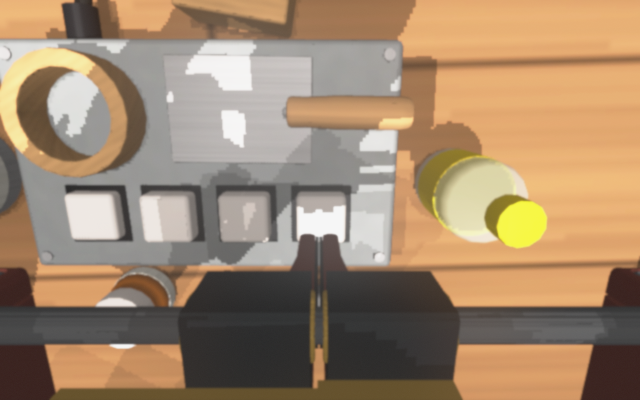

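View pics/side2.png

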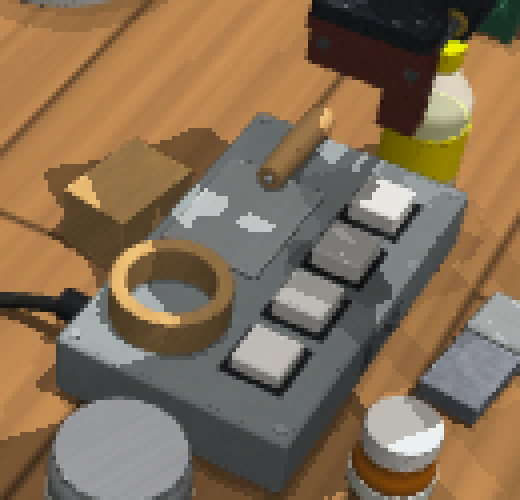

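The wrist view shows all four keys: key 1 at (95,216), key 2 at (170,216), key 3 at (245,215) and key 4 at (321,214). I'll cross-check these against the map, then tap. A small fixed depth (about 2.5–3 mm into a free key) with averaged force should separate free from latched, since the noise is about 0.5 N.

Run:
```python
from cell import ctrl,imaging
from h import *
p=ctrl.read_position();Rt=ctrl.read_ee_rot();w=imaging.camera("wrist");T=w["T_tool_cam"]
c=dict(intrinsics=w["intrinsics"],position=p+Rt@T[:3,3],attitude=Rt@T[:3,:3])
for k,uv in {1:(95,216),2:(170,217),3:(245,216),4:(321,216)}.items():
    print(k,onz(c,uv,64).round(1),K[k].round(1))
def mean(n=12):
    F=[];Z=[]
    for _ in range(n): F.append(ctrl.read_force()[2]);Z.append(ctrl.read_position()[2]);ctrl.hold(.02)
    return np.round([np.mean(F),np.std(F),np.mean(Z)],2)
for k in(4,3):
    ctrl.servo_line([*K[k],74],150);b=mean()
    hit=ctrl.servo_line([*K[k],61.3],30,threshold=5);m=mean()
    print(k,"base",b,"tap",m,hit,ctrl.read_time_s())
    ctrl.servo_line([*K[k],74],80)
```

```text
1 [ 494.8 -106.    64. ] [492.  -97.7]
2 [ 492.9 -153.8   64. ] [ 490.7 -147.7]
3 [ 492.2 -201.8   64. ] [ 489.3 -197.7]
4 [ 490.9 -250.3   64. ] [ 488.  -247.7]
4 base [ 0.19  0.47 73.99] tap [-3.000e-02  3.800e-01  6.131e+01] False 5.925
3 base [7.000e-02 4.300e-01 7.404e+01] tap [ 0.1   0.52 61.31] False 7.6917
```

No contact on either key at an indicated 61.3 mm, so the true heights may be a little off. The wrist and top views also suggest shifting about 2 mm (+x, −y). Next I'll probe in 0.7 mm steps with averaged force, stopping at the first clear contact.

```bash
sed -i 's/C=np.array(\[490.,-172.7\])/C=np.array([491.5,-174.0])/' h.py
cat >> h.py <<'E'
def mean(ctrl,n=8):
    F=[];Z=[]
    for _ in range(n): F.append(ctrl.read_force()[2]);Z.append(ctrl.read_position()[2]);ctrl.hold(.015)
    return np.round([np.mean(F),np.mean(Z)],2)
def probe(ctrl,k,z0,zmin,stop=1.3):
    ctrl.servo_line([*K[k],72],100); b=mean(ctrl)[0]; out=[]; z=z0
    while z>=zmin:
        ctrl.servo_line([*K[k],z],20,threshold=4); m=mean(ctrl); out.append((float(m[1]),round(float(m[0]-b),2)))
        if m[0]-b>stop: break
        z-=0.7
    ctrl.servo_line([*K[k],72],100)
    print(k,out,ctrl.read_time_s())
E
python3 - <<'E'
from cell import ctrl
from h import *
probe(ctrl,3,61,57.4)
probe(ctrl,4,61,57.4)
E
```

```text
3 [(61.04, 0.06), (60.32, -0.2), (59.56, 0.29), (58.87, 0.09), (58.17, -0.13), (57.47, -0.04)] 11.425
4 [(61.03, -0.42), (60.32, -0.58), (59.56, -0.29), (58.86, -0.31), (58.16, -0.61), (57.47, -0.34)] 15.25
```

Still no contact at 57.5 mm. I'll look before pressing further.

Run:
```python
from cell import ctrl,imaging
from h import *
ctrl.servo_line([*K[3],58],100)
ctrl.hold(.1)
print(ctrl.read_position(),ctrl.read_force(),ctrl.read_opening())
c=imaging.camera("side"); print(proj(c,ctrl.read_position()))
f=c["frame"][90:215,310:440];cv2.imwrite("pics/s3.png",cv2.resize(f,None,fx=4,fy=4,interpolation=0))
c=imaging.camera("top");print(proj(c,ctrl.read_position()))
f=c["frame"][165:260,360:500];cv2.imwrite("pics/t3.png",cv2.resize(f,None,fx=5,fy=5,interpolation=0))
c=imaging.camera("wrist");cv2.imwrite("pics/w3.png",c["frame"])
print(ctrl.read_time_s())
```

```text
[ 491.27336338 -199.45113723   58.19043264] [-0.23671576  0.22483745 -0.98365305] 0.007040252418207192
[395.11292525 150.89363225]
[442.82075525 230.7463388 ]
16.1667
```

View pics/s3.png

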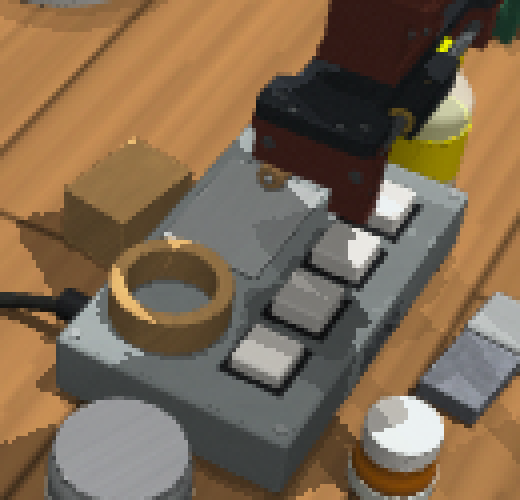

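View pics/w3.png

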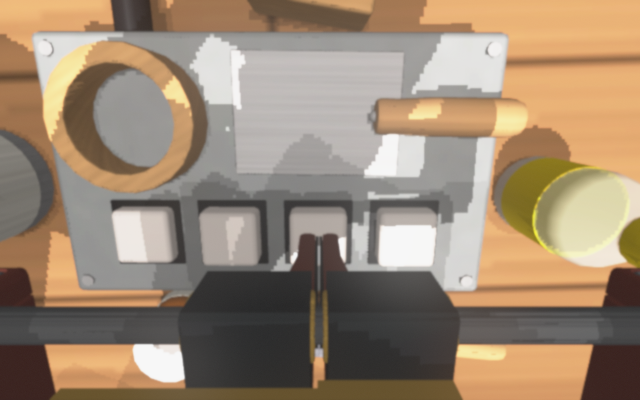

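View pics/t3.png

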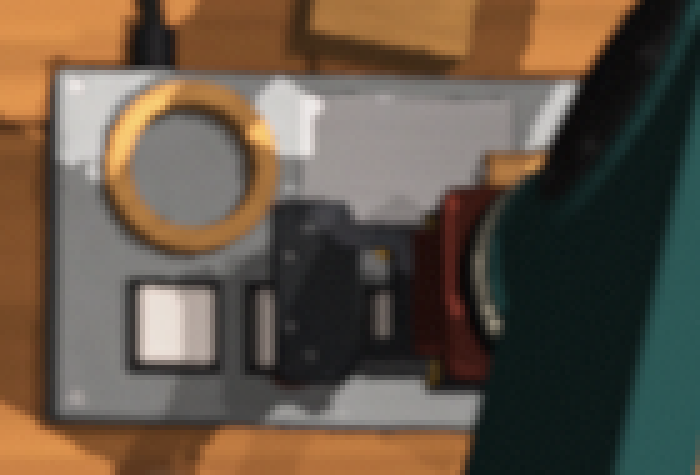

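In the side view the fingertip (about px 397,145) hovers visibly above key 3, about 5 px above its projected place (395,151). In the wrist view it is centred on key 3 at (318,236). So the closed fingertips sit several mm higher than the indicated TCP. I'll carry on down with a light force threshold.

Run:
```python
from cell import ctrl
from h import *
b=mean(ctrl)
hit=ctrl.servo_line([*K[3],46],16,threshold=2.4)
m=mean(ctrl)
print(b,hit,m,ctrl.read_time_s())
```

```text
[1.000e-02 5.814e+01] False [ 0.   46.09] 17.3333
```

Run:
```python
from cell import ctrl,imaging
from h import *
print(ctrl.read_position(),ctrl.read_force())
c=imaging.camera("side"); print(proj(c,ctrl.read_position()))
f=c["frame"][90:215,310:440];f=cv2.resize(f,None,fx=4,fy=4,interpolation=0)
w=imaging.camera("wrist")["frame"][130:330,200:440];w=cv2.resize(w,(600,500),interpolation=0)
cv2.imwrite("pics/s4.png",f);cv2.imwrite("pics/w4.png",w)
```

```text
[ 490.90671665 -199.03037492   46.1052387 ] [-0.44380405 -0.18788515 -0.00083299]
[394.35910705 154.79013846]
```

View pics/s4.png

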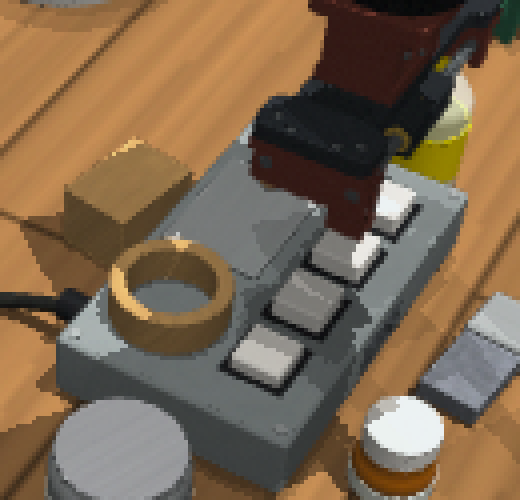

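View pics/w4.png

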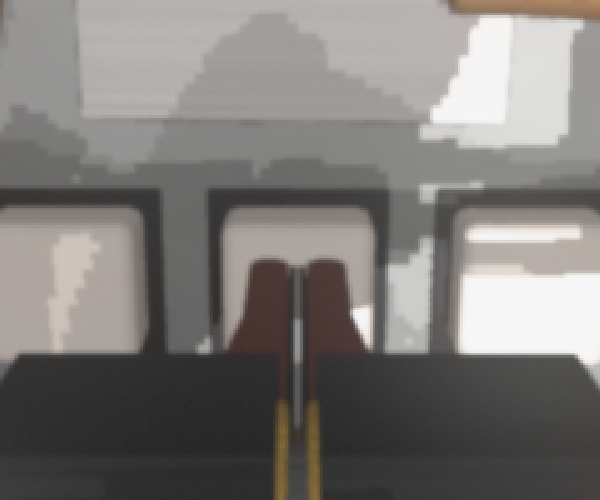

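The fingertip (about side px 397.5,149) is still about 5.5 px above the projected TCP, so it sits roughly 17 mm behind it and is now just over the key. Continuing down lightly.

Run:
```python
from cell import ctrl
from h import *
b=mean(ctrl)
hit=ctrl.servo_line([*K[3],37],14,threshold=2.3)
m=mean(ctrl)
print(b,hit,m,ctrl.read_force(),ctrl.read_time_s())
```

```text
[-0.18 46.09] False [-0.12 37.05] [ 0.05255961 -0.66296101  0.88889062] 18.4917
```

Run:
```python
from cell import ctrl,imaging
from h import *
c=imaging.camera("side"); p=ctrl.read_position();print(p,proj(c,p),[proj(c,[*K[k],64]).round(1).tolist() for k in K])
f=c["frame"][115:185,345:425];f=cv2.resize(f,None,fx=7,fy=7,interpolation=0)
w=imaging.camera("wrist")["frame"][130:330,200:440];w=cv2.resize(w,(600,500),interpolation=0)
cv2.imwrite("pics/s5.png",f);cv2.imwrite("pics/w5.png",w)
```

```text
[ 490.89775905 -199.04388761   37.1126687 ] [393.79889459 157.53298686] [[375.8, 174.8], [386.0, 161.7], [395.5, 149.3], [404.5, 137.6]]
```

View pics/s5.png

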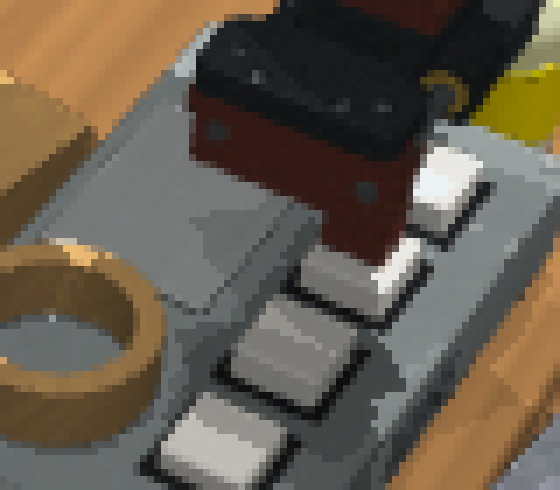

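View pics/w5.png

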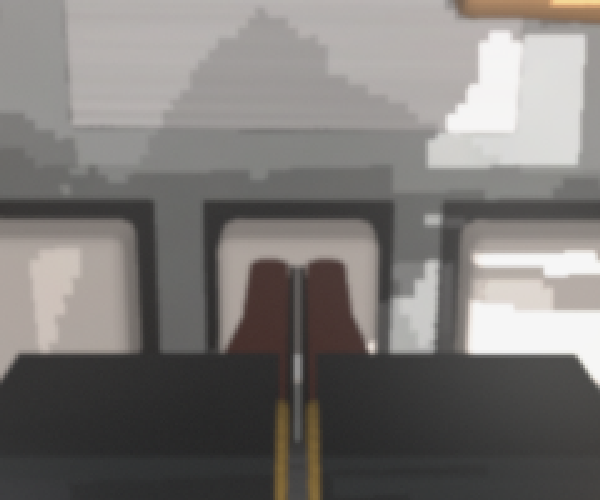

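Run:
```python
from cell import ctrl,imaging
from h import *
t=imaging.camera("top");s=imaging.camera("side")
for a,b in (((394.6,229.2),(375.2,177.6)),((419.1,230),(386.9,163)),((443.4,230.5),(396.3,150.6)),((467.5,231),(405.5,138.5))):
    print(tri(t,a,s,b))
F=np.array([ctrl.read_force() for _ in range(3)]);print(F,ctrl.read_tau(),ctrl.read_time_s())
```

```text
(array([494.75452392, -99.9660057 ,  53.64331256]), np.float64(0.9364043040949613))
(array([ 491.43642103, -150.34133844,   59.36870371]), np.float64(2.9634042646901277))
(array([ 490.35679244, -201.09100333,   58.69749973]), np.float64(2.6403086473479003))
(array([ 488.74782991, -250.84540107,   60.50412967]), np.float64(3.045883380210784))
[[-0.06288108  0.30182978 -0.27528132]
 [-0.06288108  0.30182978 -0.27528132]
 [-0.06288108  0.30182978 -0.27528132]] [ 8.10209876e-04 -4.89209175e+01 -1.82148904e+01  3.58618121e-02
 -5.78163774e-02 -1.03873040e-05] 18.6917
```

Key tops triangulate to about 54–60 mm, near the expected height, so the tip offset must be larger than I estimated. Continuing.

Run:
```python
from cell import ctrl
from h import *
b=mean(ctrl)
hit=ctrl.servo_line([*K[3],28],14,threshold=2.3)
m=mean(ctrl)
print(b,hit,m,ctrl.read_force(),ctrl.read_time_s())
```

```text
[-0.12 37.05] True [ 2.6  34.09] [ 0.9788923  -0.57374112  2.6282973 ] 19.3167
```

Contact on key 3 at TCP z = 34.1 with 2.6 N. Now the same tap on keys 2 and 1.

```bash
cat >> h.py <<'E'
def tap(ctrl,k,R=None,zmin=29):
    b=mean(ctrl)
    hit=ctrl.servo_line([*K[k],zmin],12,threshold=2.3,frame=R); m=mean(ctrl)
    print(k,b,hit,m,"t",ctrl.read_time_s())
    ctrl.servo_line([*K[k],48],120)
E
python3 - <<'E'
from cell import ctrl
from h import *
ctrl.servo_line([*K[3],48],120)
for k in(2,1):
    ctrl.servo_line([*K[k],48],120); ctrl.servo_line([*K[k],39],60)
    tap(ctrl,k)
E
```

```text
2 [ 0.13 38.61] True [ 2.48 33.74] t 21.2417
1 [ 0.13 38.62] True [ 2.55 31.38] t 23.2667
```

Keys 3 and 2 stop at TCP z 34.1 and 33.7, key 1 at 31.4. At about 2.5 N that is the 2–2.5 mm expected for a latched key, so key 1 is the one. Before pressing, I'll take a close look at knuckle clearance over key 2 and the deck.

Run:
```python
from cell import ctrl,imaging
from h import *
P=K[1]+by*3
ctrl.servo_line([*P,34],100)
c=imaging.camera("side")
f=c["frame"][115:205,325:425];cv2.imwrite("pics/s6.png",cv2.resize(f,None,fx=6,fy=6,interpolation=0))
w=imaging.camera("wrist")["frame"];cv2.imwrite("pics/w6.png",w)
print(ctrl.read_time_s())
```

```text
23.95
```

View pics/s6.png

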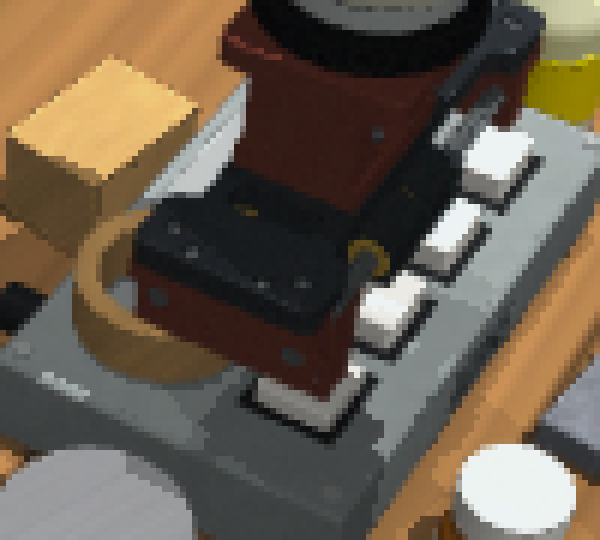

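View pics/w6.png

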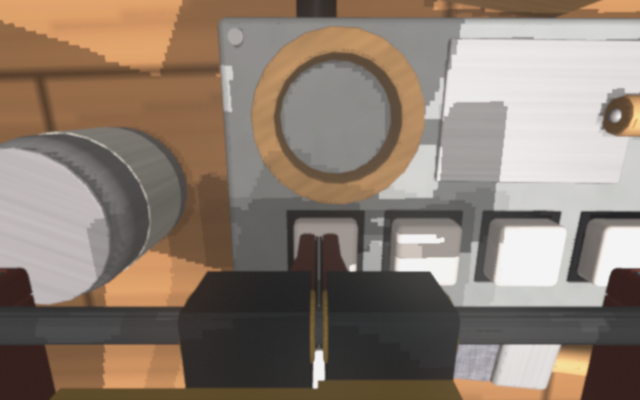

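Run:
```python
from cell import imaging,ctrl
from h import *
c=imaging.camera("side")
for n,uv in {"botleft":(347.5,166.7),"botmid":(365.5,172.5),"botright":(375,176),"tipR":(382,178),"tipbot":(377,180.5),"tipL":(363,176)}.items():
    p,d=ray(c,uv)
    print(n,[ (p+d*(y-p[1])/d[1]).round(0).tolist() for y in(-96,-85,-70,-55,-40)])
t=imaging.camera("top"); print(onz(t,(398,198),75),onz(t,(398,213),75))
```

```text
botleft [[563.0, -96.0, 55.0], [558.0, -85.0, 67.0], [551.0, -70.0, 84.0], [544.0, -55.0, 100.0], [537.0, -40.0, 117.0]]
botmid [[517.0, -96.0, 61.0], [513.0, -85.0, 73.0], [507.0, -70.0, 89.0], [501.0, -55.0, 106.0], [495.0, -40.0, 122.0]]
botright [[494.0, -96.0, 63.0], [490.0, -85.0, 75.0], [485.0, -70.0, 91.0], [479.0, -55.0, 107.0], [474.0, -40.0, 124.0]]
tipR [[477.0, -96.0, 66.0], [474.0, -85.0, 77.0], [469.0, -70.0, 94.0], [464.0, -55.0, 110.0], [459.0, -40.0, 126.0]]
tipbot [[488.0, -96.0, 52.0], [484.0, -85.0, 64.0], [479.0, -70.0, 80.0], [474.0, -55.0, 97.0], [468.0, -40.0, 114.0]]
tipL [[522.0, -96.0, 47.0], [518.0, -85.0, 59.0], [512.0, -70.0, 76.0], [506.0, -55.0, 93.0], [500.0, -40.0, 109.0]]
[ 558.09421866 -105.31298324   75.        ] [ 526.89090956 -104.3708554    75.        ]
```

The flat plate in view is the gripper body at about z ≈ 105. At full press it stays about 95 mm up, above the tape (75) and the tin (85), so it is clear. Pressing key 1.

Run:
```python
from cell import ctrl
from h import *
P=K[1]+by*2
b=mean(ctrl,4)
hit=ctrl.servo_line([*P,18.5],16,threshold=9); m=mean(ctrl,6)
print(b,hit,m,ctrl.read_time_s())
ctrl.servo_line([*P,40],60); ctrl.servo_line([*K[1],39],60); ctrl.hold(.2)
tap(ctrl,1)
```

```text
[-2.000e-02  3.414e+01] True [ 7.41 27.03] 24.7917
1 [ 0.09 38.88] True [ 3.06 33.69] t 26.4083
```

The press stopped at 27.0 mm with 7.4 N (the bottom stop). On the re-tap key 1 now stops at 33.7 instead of 31.4, like the free keys. I'll retreat and look.

Run:
```python
from cell import ctrl,imaging
from h import *
ctrl.servo_line([*K[1],200],200)
ctrl.movep([380,-420,220],R)
c=imaging.camera("side");f=c["frame"][105:215,310:440];cv2.imwrite("pics/s7.png",cv2.resize(f,None,fx=5,fy=5,interpolation=0))
c=imaging.camera("top");f=c["frame"][155:295,300:550];cv2.imwrite("pics/t7.png",cv2.resize(f,None,fx=3,fy=3,interpolation=0))
print(ctrl.read_time_s(),ctrl.read_position())
```

```text
28.9667 [ 380.71632874 -418.66623263  219.80646271]
```

View pics/s7.png

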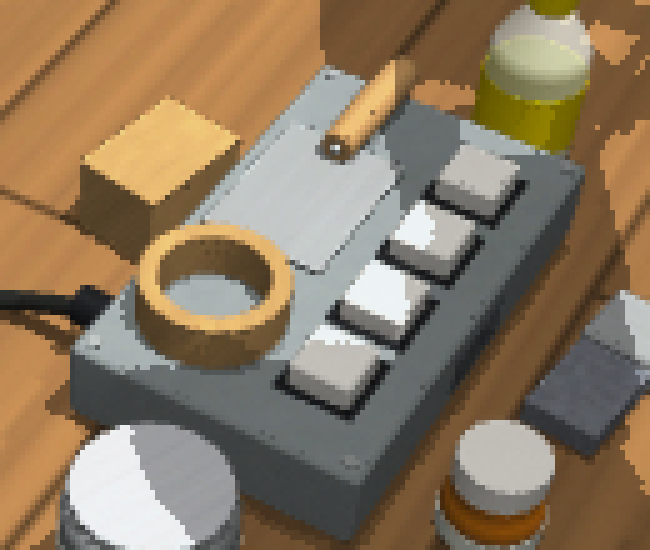

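View pics/t7.png

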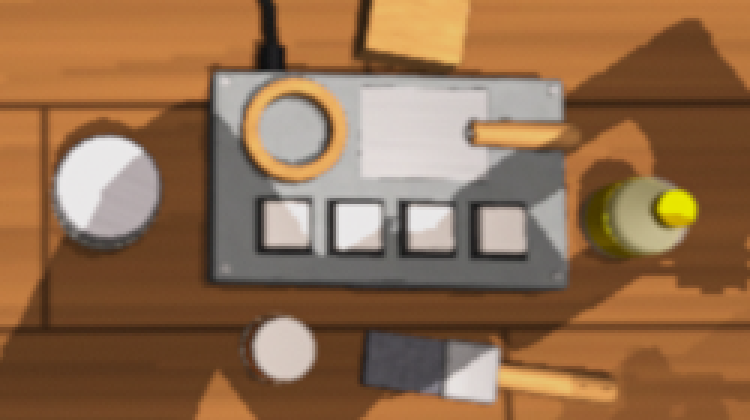

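In the side view all four keys stand equally high (crop px 335,365; 382,300; 432,238; 480,180). The top view shows the tin, bottle, jar, tape, knife, brush and carton where they were. Handing in.

```bash
python3 -c "
from cell import ctrl
ctrl.sign_off();print(ctrl.read_time_s())"
```

```text
the job is handed in; nothing more can be done
the job is handed in; nothing more can be done
```

Key 1 (left end) was the latched key. I pressed it to its bottom stop and let go, and it sprang up. The job was handed in at about 29 s, with the gripper clear of everything.

- **Finding it:** light taps at about 2.5 N stopped at TCP z = 34.1 mm on key 3, 33.7 mm on key 2 and 31.4 mm on key 1. No free key was pushed more than about 3 mm.
- **Pressing it:** the press stopped at 27.0 mm with about 7.4 N held, which is the bottom stop.
- **After release:** a second tap on key 1 stopped at 33.7 mm (3.1 N), like the free keys. In the last side view all four keys stand alike, and by eye in the top view nothing else had moved.

**What disagreed or was left unchecked:**
- The closed fingertips sit about 28 mm above the indicated TCP, so my first descents on keys 4 and 3 stopped short of them.
- I never touched key 4. Lowering there would have left the gripper body only a few mm above the bottle's top, so I judged it free by elimination and from the pictures.

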